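Line up sawn strips by length on the checking board

TASK

The four chipboard strips just sawn are to be checked: lay them on the dark checking board in order of length, one on each black rubber rest, the shortest on the rest beside the upright aluminium end stop and the longest on the rest farthest from it. Each lies flat with its white face up, lengthwise along its rest, centred on it with its middle over the white line.

Things in the scene. Friction and masses are not known exactly. Their poses are not given: they have to be found in the camera images.
- strip_48_mid (a point): the shortest of four sawn strips of white-faced chipboard: 48 mm long, 28 mm wide, 30 mm high, lying flat on the bench, white face up. The point is the strip's centre, half-way up (15 mm above its underside); x runs along its length, y across its width, z up.
- strip_70_mid (a point): the second shortest of four sawn strips of white-faced chipboard: 70 mm long, 28 mm wide, 30 mm high, lying flat on the bench, white face up. The point is the strip's centre, half-way up (15 mm above its underside); x runs along its length, y across its width, z up.
- strip_92_mid (a point): the second longest of four sawn strips of white-faced chipboard: 92 mm long, 28 mm wide, 30 mm high, lying flat on the bench, white face up. The point is the strip's centre, half-way up (15 mm above its underside); x runs along its length, y across its width, z up.
- strip_114_mid (a point): the longest of four sawn strips of white-faced chipboard: 114 mm long, 28 mm wide, 30 mm high, lying flat on the bench, white face up. The point is the strip's centre, half-way up (15 mm above its underside); x runs along its length, y across its width, z up.
- mark_1: number 1, from the robot's left (+y), of four alike black rubber rests fixed in a row on the dark wooden board; 118 mm long (x), 40 wide (y), 4 thick, white line across its middle. Origin: centre of its underside, 12 mm above the bench (its top is at 16 mm). A strip lying on it has its centre 19 mm above this origin.
- mark_2: number 2, from the robot's left (+y), of four alike black rubber rests fixed in a row on the dark wooden board; 118 mm long (x), 40 wide (y), 4 thick, white line across its middle. Origin: centre of its underside, 12 mm above the bench (its top is at 16 mm). Neighbouring rests are 74 mm apart, centre to centre along y.
- mark_3: number 3, from the robot's left (+y), of four alike black rubber rests fixed in a row on the dark wooden board; 118 mm long (x), 40 wide (y), 4 thick, white line across its middle. Origin: centre of its underside, 12 mm above the bench (its top is at 16 mm). An aluminium rail (top 22 mm above the bench) along the board's far edge begins 71 mm beyond the rests' middles.
- mark_4: number 4, from the robot's left (+y), of four alike black rubber rests fixed in a row on the dark wooden board; 118 mm long (x), 40 wide (y), 4 thick, white line across its middle. Origin: centre of its underside, 12 mm above the bench (its top is at 16 mm). A strip lying on it has its centre 19 mm above this origin.
- stop: aluminium end stop fixed at one end of the row: upright plate 60 mm long (x), 5 thick, 30 high, on a foot 24 wide. Origin: centre of its underside, 12 mm above the bench, 69 mm from the middle of the nearest rest, which is number 1 or number 4 (differs from start to start). The row's other end has a round black knob, 28 mm across, 22 mm high.
Mind the look-alikes: they are no part of the job. What is shaped like the part that bears strip_70_mid but green or yellow is not meant. Leave any red look-alike of the part that bears strip_114_mid alone.

How it is judged:
By the outcome, as a careful person would: the job done as asked, in the order asked, and still so for the second after the job is handed in, with the robot touching nothing.
It also fails if it takes over 88 s, if anything falls off the work surface, if the arm or the gripper's body presses on something with over 40 N, if the wrist force passes 120 N, or if a joint passes its speed limit or range.

ROBOT

A 6-joint arm with a two-finger parallel gripper is mounted at the origin on the work surface. World frame = base frame: x ahead of the robot, y to its left, z up, the work surface at z = 0. Lengths are in m, angles in rad, forces in N, time in s.
With the tool pointing down it reaches from about 0.325 to 0.9 m from the base axis. Payload 3.5 kg.
Tool frame: the origin (TCP) lies at the very end of the fingers, on their centre line; the grasp point (between the pads) lies 19 mm behind it; z points along the fingers, y is the line along which they close (so a half turn about z gives the same grasp; the last joint's range is limited). The gripper opens to 85 mm and grips with 20 to 120 N. Pads are 22 mm wide; open, the fingers measure 114 mm over their backs; the gripper's body (76 mm by 85 mm) begins 54 mm behind the grasp point. The pads swing forward as they close: fully open they stand 13 mm farther back than shut.
Start: joints at [1.159, 0.276, -0.026, 1.268, 0, 1.467], TCP at [0.19, 0.595, 0.231] pointing down, gripper open.
Joint ranges: [-3.12, 3.12], [-0.85, 1.88], [-1.08, 1.24], [-1.95, 2.15], [-1.57, 1.53], [-3.14, 3.14]. Speed limits (rad/s): [2.57, 2.57, 3.14, 3.14, 3.14, 3.14].

INTERFACE

Orientations are given as a unit quaternion [w, x, y, z].
In Python, from cell import sensors, optics, ctrl gives the robot as it stands.
- The arm moves only by the shell command python3 -m inch 'ROWS' [OPENING] [FORCE]. ROWS is JSON, a list of rows, each a list of 6 numbers: the shift along the tool's x, y, z each as a share of 0.1 m, from -1 to 1, then the turn, a rotation vector about the tool's x, y, z each as a share of 2 rad, from -1 to 1. In form: [[dx, dy, dz, wx, wy, wz], ...]. A call has 1 to 10 rows; each row is the pose to reach, as a shift and turn from the pose commanded when the call began, along the tool's axes at that moment; what a row does not reach only later rows make up. A row lasts 1/12 s, in which the tool goes at most 41.7 mm and 7.16 degrees, less where a joint would pass 70% of its speed; a pose out of reach is approached as far as the arm can. A call with a number of a shift or a turn outside -1 to 1 is refused whole. A call with a gripper value outside its range is refused whole. OPENING is the closure, from 0 (fully open) to 1 (shut), set as the call begins (- or left out, the last holds). The fingers move at their own pace and stop on an object; FORCE is the grip in N (left out, the last holds). Time passes only in rows, so rows that repeat a pose let the fingers close. It gives the time, the measured TCP pose, the force, the opening and the grip force at its end, in the units of the state.
- sensors.state(): the state, without advancing time (a new reading comes with each control period).
- optics.read_camera(name): name is "side" or "top" or "wrist"; returns a dict with "pixels" (480x640x3 uint8, red, green, blue), "depth" (480x640 float32, m along the optical axis (not along the pixel's ray), 0 where there is no reading), "K" (3x3 intrinsics, pixels), "world_to_cam" (4x4, takes a point from world to camera coordinates). Camera axes: x right, y down, z forward; pixel columns grow to the right and rows downward; lengths in m; the calibration is good to about 2 mm. A picture is of the moment at which its call begins.
- ctrl.job_done(): hands the job in; it is judged then, once.
Trained networks look in a picture, given as the dict that the camera call returned (one of the last four; its "shot" number tells which), for a name from the list of things; names that differ only in an ending like _2 or _b are one class to them, and where a whole thing is asked for, a point or a joint stands for the part that bears it (a point fixed in the world has none). Each returns a list of dicts, best first, with "score" (0 to 1); they miss things now and then, are a little off and sometimes report something else, mostly with a low value. They report only what shows in the picture. A call takes as long as a camera call. They do not tell look-alikes from the thing itself.
- optics.boxes_of(picture, name): "position" ([column, row] in pixels, amid what is visible of it).
- optics.trace(picture, name): "pixels" (480x640 bool, what is visible of it) and "position" ([column, row] in pixels, amid what is visible of it).
The state is a dict: "time": time; "qpos": joint angles; "qvel": joint speeds; "joint_efforts": joint torques, N m; "eef_pos": TCP position; "ee_rot": TCP orientation; "ft_force": force on the tool from outside, world axes, zero at the start; "wrist_torque": the same for the moment, N m; "width": finger opening in m; "grasp_force": force on a finger pad.
Only numpy, scipy, OpenCV 4.12 (cv2) and the standard library are available. Lean on these libraries where they do the work, as an engineer would, in place of code of your own. Each camera call takes 0.05 s, during which the arm holds its last target. There are 200 camera calls.

## Working session

There is one attempt and no reset: what is moved stays moved. The work goes in short steps, Python scripts to look and compute and a shell command to move; the robot and the scene stay as the last step left them, time stands still between calls to the robot, and variables do not carry over. Pictures are saved under pics/ and viewed, at most 14 in all, crops included, and the job is handed in when it is done.

```bash
ls; mkdir -p pics; python3 - <<'E'
from cell import sensors, optics, ctrl
import cv2,numpy as np
s=sensors.state();print(s['time'],s['eef_pos'],s['ee_rot'],s['width'])
for n in ['top','side']:
    p=optics.read_camera(n);cv2.imwrite(f'pics/{n}0.png',p['pixels'][:,:,::-1]);print(n,p['K'].tolist(),p['world_to_cam'].round(3).tolist())
E
```

```text
pics
0.0 [0.18963629 0.59469816 0.23015949] [-2.99138584e-04  1.53791871e-01  9.88102625e-01 -1.08321715e-03] 0.08532692525588126
top [[466.14089048805596, 0.0, 320.4147410278355], [0.0, 466.14089048805596, 238.65716241111343], [0.0, 0.0, 1.0]] [[0.002, -1.0, -0.014, -0.041], [-0.983, 0.0, -0.181, 0.517], [0.181, 0.014, -0.983, 0.799], [0.0, 0.0, 0.0, 1.0]]
side [[608.4255521297799, 0.0, 315.62957561147095], [0.0, 608.4255521297799, 248.85875254730308], [0.0, 0.0, 1.0]] [[0.965, -0.261, -0.01, -0.511], [-0.16, -0.559, -0.814, 0.103], [0.207, 0.787, -0.581, 1.07], [0.0, 0.0, 0.0, 1.0]]
```

View pics/top0.png

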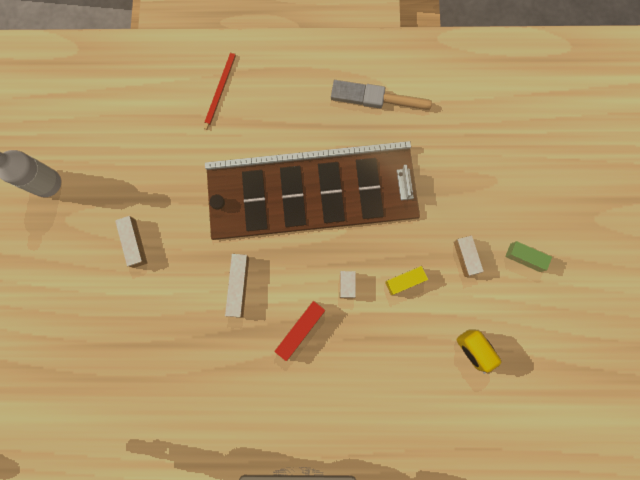

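View pics/side0.png

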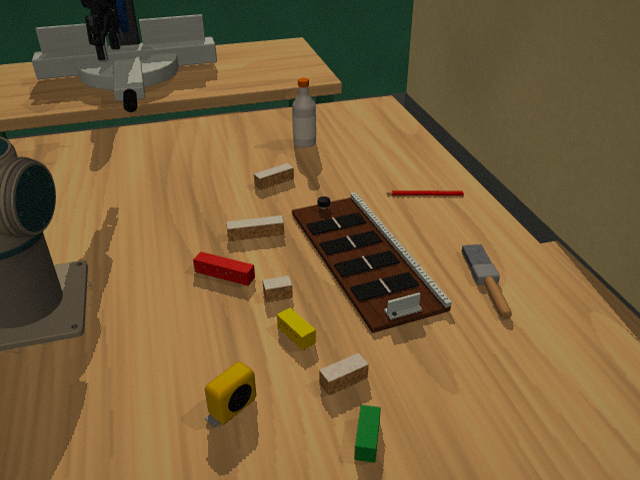

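Candidates in the top view:
- White strips at (131,241) for 92, (237,285) for 114, (348,285) for 48 and (470,256) for 70.
- Look-alikes to leave alone are yellow (407,281), green (529,256) and red (300,331).
- The stop is at the right (405,183), so 48→mark_4, 70→mark_3, 92→mark_2 and 114→mark_1. The knob is at (217,202).

Next I measure these from both cameras and check them in one crop.

```bash
cat > h.py <<'E'
from cell import sensors, optics, ctrl
import cv2,numpy as np
def world(p):
    d=p['depth'];v,u=np.mgrid[:480,:640];K=p['K']
    c=np.stack([(u-K[0,2])/K[0,0]*d,(v-K[1,2])/K[1,1]*d,d],-1)
    T=np.linalg.inv(p['world_to_cam']);w=c@T[:3,:3].T+T[:3,3];w[d<=0]=np.nan;return w
def onplane(p,uv,z):   # pixels -> world at height z
    T=np.linalg.inv(p['world_to_cam']);K=p['K'];uv=np.asarray(uv,float).reshape(-1,2)
    r=np.c_[(uv-K[:2,2][None])/[K[0,0],K[1,1]],np.ones(len(uv))]@T[:3,:3].T
    return T[:3,3]+r*((z-T[2,3])/r[:,2])[:,None]
def blobs(p,m,z,amin=60):
    out=[]
    n,l,st,_=cv2.connectedComponentsWithStats(m.astype(np.uint8))
    for i in range(1,n):
        if st[i,4]<amin: continue
        v,u=np.nonzero(l==i);q=onplane(p,np.c_[u,v],z)[:,:2]
        (c,(a,b),t)=cv2.minAreaRect((q*1000).astype(np.float32))
        if a<b:a,b,t=b,a,t+90
        t=(t+90)%180-90
        out.append(dict(px=(int(u.mean()),int(v.mean())),mean=q.mean(0)*1000,c=np.array(c),L=a,W=b,yaw=t,n=len(u)))
    return out
def find(p):
    w=world(p);hsv=cv2.cvtColor(p['pixels'],cv2.COLOR_RGB2HSV);z=w[...,2];x=w[...,0];y=w[...,1]
    reg=(x>.25)&(x<.85)&(abs(y)<.5)
    white=reg&(hsv[...,1]<70)&(hsv[...,2]>110)
    return (blobs(p,white&(z>.023)&(z<.053),.030),
            blobs(p,reg&(hsv[...,2]<45)&(z>.005)&(z<.022),.016),
            blobs(p,white&(z>.008)&(z<.020),.016,8))
def show(p):
    for nm,bs in zip(['white','black','line'],find(p)):
        for b in bs: print(nm,b['px'],'mean',b['mean'].round(1),'c',b['c'].round(1),'L%.0f W%.0f yaw %.1f n%d'%(b['L'],b['W'],b['yaw'],b['n']))
E
python3 - <<'E'
from h import *
for n in ['top','side']:
    p=optics.read_camera(n);print(n);show(p)
    if n=='top': cv2.imwrite('pics/crop.png',cv2.resize(p['pixels'][130:340,100:520,::-1],None,fx=1.9,fy=1.9,interpolation=cv2.INTER_CUBIC))
E
```

```text
top
white (384, 146) mean [ 700.2 -163.3] c [ 699.7 -162. ] L43 W12 yaw -83.1 n71
white (358, 149) mean [ 694.  -112.1] c [ 694.6 -112.7] L45 W11 yaw -83.1 n78
white (319, 153) mean [686.7 -37.7] c [686.6 -36.6] L62 W11 yaw -83.5 n102
white (267, 158) mean [675.9  60.8] c [676.   60.2] L62 W12 yaw -83.5 n99
white (230, 162) mean [668.5 131.8] c [668.5 130.8] L82 W12 yaw -83.8 n130
white (406, 181) mean [ 630.5 -202.3] c [ 630.7 -202.1] L63 W9 yaw 6.1 n154
white (43, 188) mean [617.3 488.5] c [616.6 489.7] L36 W22 yaw -49.8 n148
white (127, 240) mean [516.2 318.4] c [516.4 318.2] L92 W28 yaw 18.7 n705
white (470, 255) mean [ 489.  -314.5] c [ 489.1 -314.4] L69 W27 yaw 14.5 n555
white (235, 285) mean [433.9 114.5] c [434.6 114.4] L113 W28 yaw -4.2 n933
white (347, 283) mean [436.5 -89.6] c [436.  -89.6] L47 W27 yaw -0.3 n369
line (348, 90) mean [823.1 -95.3] c [822.2 -98.8] L75 W40 yaw 81.5 n501
line (375, 92) mean [ 818.8 -149. ] c [ 818.7 -147.2] L14 W11 yaw 89.7 n16
line (373, 102) mean [ 797.9 -144.9] c [ 796.2 -145.7] L25 W14 yaw 53.8 n26
line (377, 99) mean [ 804.7 -152.3] c [ 80
[... 1278 characters left out ...]
5] L402 W103 yaw -68.6 n437
black (416, 277) mean [ 683.7 -121.7] c [685.5 -82.6] L288 W37 yaw -89.4 n194
black (350, 242) mean [602.6   9.6] c [602.9   9.7] L121 W48 yaw 6.0 n785
black (366, 263) mean [609.9 -63.9] c [610.5 -63.7] L121 W49 yaw 6.1 n908
black (383, 287) mean [ 617.7 -137.2] c [ 618.8 -137. ] L121 W48 yaw 6.7 n1048
black (240, 405) mean [ 328.4 -332.1] c [ 329.7 -331. ] L34 W8 yaw 33.2 n71
line (336, 222) mean [596.9  86.3] c [596.6  87.4] L36 W4 yaw -83.1 n19
line (350, 241) mean [604.5  15.4] c [604.5  15.5] L37 W4 yaw -84.3 n22
line (366, 261) mean [612.3 -57.6] c [612.5 -58.4] L40 W4 yaw -83.0 n27
line (384, 285) mean [ 620.5 -133.1] c [ 620.5 -132.1] L37 W4 yaw -84.4 n30
```

View pics/crop.png

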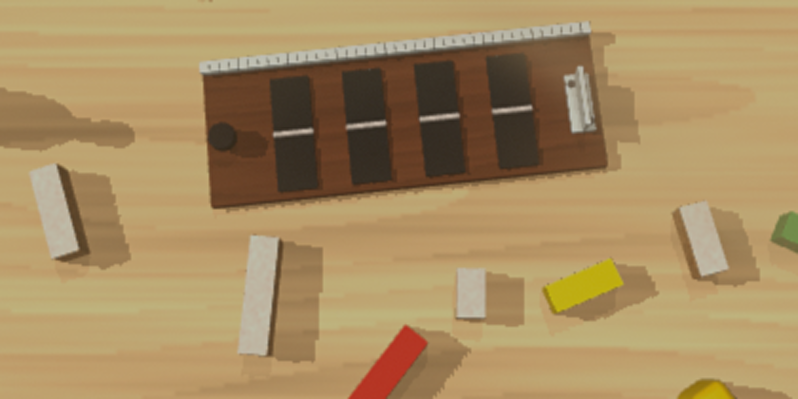

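The crop confirms the layout. The white strips have four clearly different lengths, the red, yellow and green blocks are separate from them, and the stop is on the right by rest 4. First I plan the approach to the 92 strip.

```bash
cat >> h.py <<'E'
from scipy.spatial.transform import Rotation as Ro
def Rd(yaw): return Ro.from_euler('z',yaw,degrees=True)*Ro.from_quat([0,1,0,0])
def plan(wps,start=None):
    """wps: (x,y,z mm, yaw deg); prints shares of each call's final row, from the start pose"""
    s=sensors.state()
    if start is None:
        p=np.array(s['eef_pos'])*1000;q=s['ee_rot'];R=Ro.from_quat([q[1],q[2],q[3],q[0]])
    else: p=np.array(start[:3],float);R=Rd(start[3])
    for w in wps:
        t=np.array(w[:3],float);R2=Rd(w[3]);d=t-p
        n=max(1,int(np.ceil(abs(R.inv().apply(d)).max()/99)),int(np.ceil(abs(R2.inv().apply(d)).max()/99)))
        rv=(R2*R.inv()).as_rotvec()
        for k in range(n):
            Rn=Ro.from_rotvec(rv/n)*R
            print(w,k+1,'/',n,(R.inv().apply(d/n)/100).round(3).tolist(),((R.inv()*Rn).as_rotvec()/2).round(3).tolist(),
              'rows>=%.1f'%max(np.linalg.norm(d/n)/41.7,np.degrees(np.linalg.norm(rv/n))/7.16));R=Rn
        p=t;R=R2
E
python3 - <<'E'
from h import *
S92=(515.7,318.4);M2=(605.6,14.8)
plan([(*S92,130,18.7),(*S92,4,18.7)])
E
```

```text
(515.7, 318.4, 130, 18.7) 1 / 4 [-0.987, -0.411, 0.252] [-0.0, -0.0, -0.079] rows>=2.6
(515.7, 318.4, 130, 18.7) 2 / 4 [-0.909, -0.562, 0.252] [-0.0, -0.0, -0.079] rows>=2.6
(515.7, 318.4, 130, 18.7) 3 / 4 [-0.809, -0.698, 0.252] [-0.0, -0.0, -0.079] rows>=2.6
(515.7, 318.4, 130, 18.7) 4 / 4 [-0.688, -0.818, 0.252] [-0.0, -0.0, -0.079] rows>=2.6
(515.7, 318.4, 4, 18.7) 1 / 2 [0.0, 0.0, 0.63] [0.0, 0.0, 0.0] rows>=1.5
(515.7, 318.4, 4, 18.7) 2 / 2 [0.0, 0.0, 0.63] [0.0, 0.0, 0.0] rows>=1.5
```

```bash
python3 -m inch '[[-0.33,-0.137,0.08,0,0,-0.03],[-0.66,-0.27,0.17,0,0,-0.06],[-0.987,-0.411,0.252,0,0,-0.079],[-0.987,-0.411,0.252,0,0,-0.079]]' 0 60
python3 -m inch '[[-0.30,-0.19,0.08,0,0,-0.03],[-0.6,-0.38,0.17,0,0,-0.06],[-0.909,-0.562,0.252,0,0,-0.079],[-0.909,-0.562,0.252,0,0,-0.079]]'
python3 -m inch '[[-0.27,-0.23,0.08,0,0,-0.03],[-0.54,-0.46,0.17,0,0,-0.06],[-0.809,-0.698,0.252,0,0,-0.079],[-0.809,-0.698,0.252,0,0,-0.079]]'
python3 -m inch '[[-0.23,-0.27,0.08,0,0,-0.03],[-0.46,-0.54,0.17,0,0,-0.06],[-0.688,-0.818,0.252,0,0,-0.079],[-0.688,-0.818,0.252,0,0,-0.079],[-0.688,-0.818,0.252,0,0,-0.079],[-0.688,-0.818,0.252,0,0,-0.079]]'
python3 - <<'E'
from h import *
S92=(515.7,318.4)
p=optics.read_camera('wrist');cv2.imwrite('pics/w1.png',p['pixels'][:,:,::-1]);show(p)
plan([(*S92,130,18.7),(*S92,4,18.7)])
E
```

```text
time: 0.53
eef_pos: [0.2743, 0.5217, 0.2039]
ee_rot: [0.0, 0.077, 0.997, -0.003]
ft_force: [0.1, 0.2, -0.5]
width: 0.0855
grasp_force: 0.0
time: 0.87
eef_pos: [0.3559, 0.4531, 0.179]
ee_rot: [-0.0, -0.001, 1.0, -0.002]
ft_force: [-0.4, 0.1, -0.4]
width: 0.0857
grasp_force: 0.0
time: 1.2
eef_pos: [0.4374, 0.3844, 0.1541]
ee_rot: [0.0, -0.08, 0.997, -0.001]
ft_force: [-0.7, -0.6, -0.9]
width: 0.0855
grasp_force: 0.0
time: 1.7
eef_pos: [0.5151, 0.319, 0.1305]
ee_rot: [-0.0, -0.16, 0.987, 0.0]
ft_force: [-0.5, -0.8, 0.5]
width: 0.0853
grasp_force: 0.0
white (22, 49) mean [454.  115.6] c [455.  113.6] L67 W27 yaw -4.0 n4015
white (313, 240) mean [512.5 317.9] c [514.8 318.7] L90 W27 yaw 18.7 n4813
black (61, 44) mean [444.1 127.9] c [444.1 128.4] L8 W6 yaw -65.3 n71
black (53, 65) mean [457.7 124.6] c [457.2 125.3] L11 W5 yaw -6.6 n84
black (57, 168) mean [522.4 134.9] c [522.3 135.3] L78 W2 yaw -83.7 n230
black (6, 247) mean [593.6 106.2] c [593. 107.] L119 W11 yaw 4.2 n1916
line (4, 250) mean [594.8 105. ] c [594.8 105. ] L7 W4 yaw -84.1 n52
line (98, 356) mean [663.5 184.6] c [663.6 184.4] L15 W4 yaw 8.5 n61
(515.7, 318.4, 130, 18.7) 1 / 1 [-0.006, -0.012, 0.007] [0.0, -0.0, -0.001] rows>=0.0
(515.7, 318.4, 4, 18.7) 1 / 2 [0.0, 0.0, 0.63] [0.0, 0.0, 0.0] rows>=1.5
(515.7, 318.4, 4, 18.7) 2 / 2 [0.0, 0.0, 0.63] [0.0, 0.0, 0.0] rows>=1.5
```

View pics/w1.png

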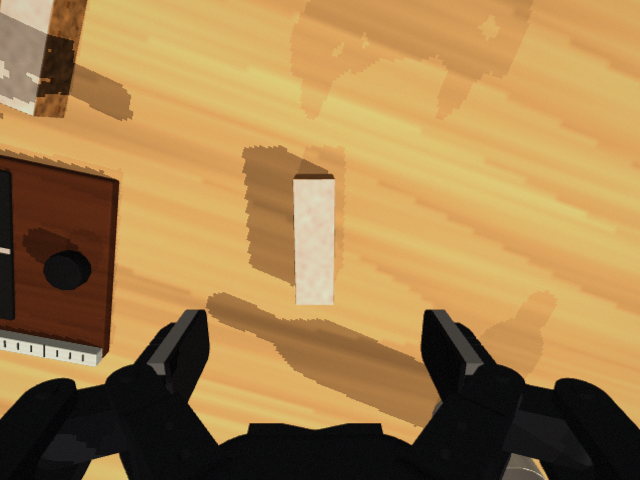

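The wrist view shows the 92 strip at (313,240), lined up between the open fingers and within 1 mm of the top view. I go down and grasp.

```bash
python3 -m inch '[[0,0,0.35,0,0,0],[0,0,0.7,0,0,0],[0,0,0.95,0,0,0],[0,0,0.95,0,0,0]]'
python3 -m inch '[[0,0,0.2,0,0,0],[0,0,0.315,0,0,0],[0,0,0.315,0,0,0]]'
python3 -m inch '[[0,0,0,0,0,0],[0,0,0,0,0,0],[0,0,0,0,0,0],[0,0,0,0,0,0],[0,0,0,0,0,0],[0,0,0,0,0,0],[0,0,0,0,0,0],[0,0,0,0,0,0]]' 1 60
python3 - <<'E'
from h import *
s=sensors.state();x,y,z=np.array(s['eef_pos'])*1000
plan([(x,y,z+80,18.7),(605.6,14.8,z+60,6.15),(605.6,14.8,21,6.15)])
E
```

```text
time: 2.08
eef_pos: [0.5097, 0.3175, 0.0304]
ee_rot: [-0.005, -0.162, 0.987, -0.001]
ft_force: [-1.4, -0.7, -1.2]
width: 0.085
grasp_force: 0.0
time: 2.33
eef_pos: [0.5137, 0.3186, 0.0029]
ee_rot: [-0.002, -0.161, 0.987, -0.0]
ft_force: [-0.2, -0.7, 0.4]
width: 0.0853
grasp_force: 0.0
time: 3.0
eef_pos: [0.5168, 0.3189, 0.0053]
ee_rot: [0.001, -0.161, 0.987, 0.0]
ft_force: [-0.5, 0.0, 6.4]
width: 0.027
grasp_force: 60.8
(np.float64(516.7501469931611), np.float64(318.93891099614376), np.float64(85.26237934095141), 18.7) 1 / 1 [-0.002, 0.0, -0.8] [0.0, 0.001, -0.002] rows>=1.9
(605.6, 14.8, np.float64(65.26237934095141), 6.15) 1 / 4 [0.033, -0.791, 0.05] [0.0, 0.0, 0.027] rows>=1.9
(605.6, 14.8, np.float64(65.26237934095141), 6.15) 2 / 4 [-0.01, -0.792, 0.05] [0.0, 0.0, 0.027] rows>=1.9
(605.6, 14.8, np.float64(65.26237934095141), 6.15) 3 / 4 [-0.053, -0.79, 0.05] [0.0, 0.0, 0.027] rows>=1.9
(605.6, 14.8, np.float64(65.26237934095141), 6.15) 4 / 4 [-0.097, -0.786, 0.05] [0.0, 0.0, 0.027] rows>=1.9
(605.6, 14.8, 21, 6.15) 1 / 1 [0.0, 0.0, 0.443] [0.0, 0.0, 0.0] rows>=1.1
```

```bash
python3 -m inch '[[0,0,-0.3,0,0,0],[0,0,-0.6,0,0,0],[0,0,-0.8,0,0,0],[0,0,-0.8,0,0,0]]'
python3 -m inch '[[0.015,-0.4,0.02,0,0,0.014],[0.033,-0.791,0.05,0,0,0.027],[0.033,-0.791,0.05,0,0,0.027]]'
python3 -m inch '[[-0.005,-0.4,0.02,0,0,0.014],[-0.01,-0.792,0.05,0,0,0.027],[-0.01,-0.792,0.05,0,0,0.027]]'
python3 -m inch '[[-0.025,-0.4,0.02,0,0,0.014],[-0.053,-0.79,0.05,0,0,0.027],[-0.053,-0.79,0.05,0,0,0.027]]'
python3 -m inch '[[-0.05,-0.4,0.02,0,0,0.014],[-0.097,-0.786,0.05,0,0,0.027],[-0.097,-0.786,0.05,0,0,0.027],[-0.097,-0.786,0.05,0,0,0.027],[-0.097,-0.786,0.05,0,0,0.027],[-0.097,-0.786,0.05,0,0,0.027]]'
python3 - <<'E'
from h import *
plan([(605.6,14.8,65,6.15),(605.6,14.8,21.5,6.15)])
for n in ['top','side']:
  p=optics.read_camera(n)
  cv2.imwrite(f'pics/{n}1.png',p['pixels'][:,:,::-1])
E
```

```text
time: 3.33
eef_pos: [0.519, 0.32, 0.0889]
ee_rot: [0.004, -0.161, 0.987, 0.001]
ft_force: [0.3, 0.6, -0.8]
width: 0.0272
grasp_force: 60.1
time: 3.58
eef_pos: [0.5378, 0.2371, 0.0775]
ee_rot: [-0.001, -0.131, 0.991, -0.002]
ft_force: [-0.1, -0.2, -0.1]
width: 0.0272
grasp_force: 60.1
time: 3.83
eef_pos: [0.5602, 0.161, 0.0724]
ee_rot: [-0.001, -0.104, 0.995, -0.002]
ft_force: [0.2, 1.7, -0.8]
width: 0.0271
grasp_force: 60.0
time: 4.08
eef_pos: [0.5829, 0.0852, 0.0677]
ee_rot: [-0.0, -0.077, 0.997, -0.002]
ft_force: [-0.8, 0.4, 0.4]
width: 0.027
grasp_force: 60.0
time: 4.58
eef_pos: [0.6029, 0.0156, 0.0634]
ee_rot: [-0.001, -0.054, 0.999, 0.0]
ft_force: [0.2, -0.0, -1.1]
width: 0.0267
grasp_force: 60.0
(605.6, 14.8, 65, 6.15) 1 / 1 [-0.026, -0.011, -0.016] [0.0, -0.001, 0.001] rows>=0.1
(605.6, 14.8, 21.5, 6.15) 1 / 1 [0.0, 0.0, 0.435] [0.0, 0.0, 0.0] rows>=1.0
```

View pics/side1.png

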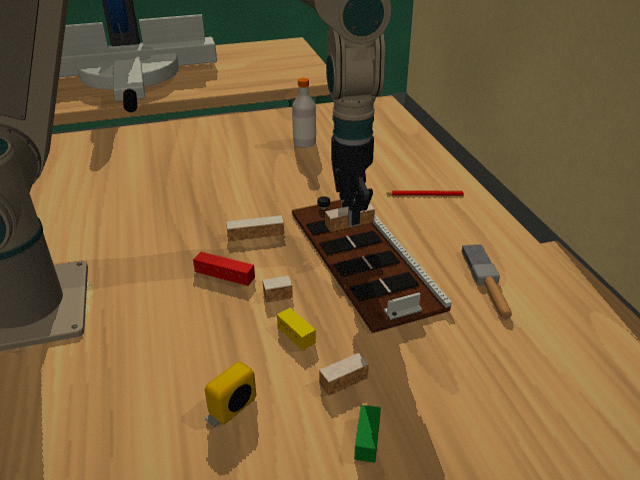

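The side view shows the 92 strip held level above mark 2 at about (350,217), with nothing else disturbed. I lower it.

```bash
python3 -m inch '[[-0.038,-0.009,0.2,0,0,0],[-0.038,-0.009,0.35,0,0,0],[-0.038,-0.009,0.35,0,0,0],[-0.038,-0.009,0.35,0,0,0],[-0.038,-0.009,0.39,0,0,0],[-0.038,-0.009,0.42,0,0,0],[-0.038,-0.009,0.42,0,0,0],[-0.038,-0.009,0.42,0,0,0]]'
```

```text
time: 5.35
eef_pos: [0.608, 0.0138, 0.0224]
ee_rot: [0.0, -0.054, 0.999, -0.0]
ft_force: [0.9, 0.0, -0.6]
width: 0.0269
grasp_force: 60.0
```

```bash
python3 -m inch '[[0.01,0.014,0,0,0,0],[0.01,0.014,0.008,0,0,0],[0.01,0.014,0.008,0,0,0],[0.01,0.014,0.008,0,0,0]]'
python3 -m inch '[[0,0,0,0,0,0],[0,0,0.005,0,0,0],[0,0,0.005,0,0,0]]'
```

```text
time: 5.68
eef_pos: [0.6066, 0.015, 0.0213]
ee_rot: [0.0, -0.054, 0.999, -0.0]
ft_force: [0.3, 0.1, 0.5]
width: 0.0268
grasp_force: 60.0
time: 5.93
eef_pos: [0.6067, 0.0151, 0.0213]
ee_rot: [0.0, -0.054, 0.999, -0.0]
ft_force: [-2.9, -0.2, 3.8]
width: 0.0267
grasp_force: 60.7
```

In contact. I release with a small opening, rise, and head for the 114 strip.

```bash
python3 -m inch '[[0,0,0,0,0,0],[0,0,0,0,0,0],[0,0,0,0,0,0],[0,0,0,0,0,0]]' 0.45
python3 -m inch '[[0,0,-0.2,0,0,0],[0,0,-0.5,0,0,0],[0,0,-0.8,0,0,0],[0,0,-0.9,0,0,0],[0,0,-0.9,0,0,0]]'
python3 - <<'E'
from h import *
S=(433.5,114.4)
plan([(*S,110,-4.2),(*S,4,-4.2)])
E
```

```text
time: 6.27
eef_pos: [0.6066, 0.015, 0.0205]
ee_rot: [-0.0, -0.054, 0.999, 0.0]
ft_force: [0.4, 0.1, 0.7]
width: 0.0469
grasp_force: 0.0
time: 6.68
eef_pos: [0.6098, 0.0148, 0.1144]
ee_rot: [0.004, -0.054, 0.999, -0.001]
ft_force: [0.5, -0.4, 0.8]
width: 0.0469
grasp_force: 0.0
(433.5, 114.4, 110, -4.2) 1 / 2 [0.823, 0.589, 0.015] [-0.0, 0.002, 0.045] rows>=2.4
(433.5, 114.4, 110, -4.2) 2 / 2 [0.873, 0.513, 0.018] [-0.0, 0.002, 0.045] rows>=2.4
(433.5, 114.4, 4, -4.2) 1 / 2 [0.0, 0.0, 0.53] [0.0, 0.0, 0.0] rows>=1.3
(433.5, 114.4, 4, -4.2) 2 / 2 [0.0, 0.0, 0.53] [0.0, 0.0, 0.0] rows>=1.3
```

```bash
python3 -m inch '[[0.27,0.2,0,0,0,0.015],[0.55,0.39,0,0,0,0.03],[0.81,0.59,0,0,0,0.045],[0.81,0.59,0,0,0,0.045]]' 0
python3 -m inch '[[0.29,0.17,0,0,0,0.015],[0.58,0.34,0,0,0,0.03],[0.86,0.513,0,0,0,0.045],[0.86,0.513,0,0,0,0.045],[0.86,0.513,0,0,0,0.045],[0.86,0.513,0,0,0,0.045],[0.86,0.513,0,0,0,0.045],[0.86,0.513,0,0,0,0.045]]'
python3 - <<'E'
from h import *
S=(433.5,114.4)
plan([(*S,114,-4.2),(*S,4,-4.2)])
for n in ['wrist','top']:
    print(n);show(optics.read_camera(n))
E
```

```text
time: 7.02
eef_pos: [0.5108, 0.0672, 0.1072]
ee_rot: [-0.006, -0.009, 1.0, 0.001]
ft_force: [-1.7, -0.2, 0.0]
width: 0.0854
grasp_force: 0.0
time: 7.68
eef_pos: [0.4342, 0.1144, 0.1106]
ee_rot: [0.0, 0.037, 0.999, -0.0]
ft_force: [-0.2, -0.0, 0.3]
width: 0.0856
grasp_force: 0.0
(433.5, 114.4, 114, -4.2) 1 / 1 [0.007, -0.001, -0.034] [-0.0, 0.0, -0.0] rows>=0.1
(433.5, 114.4, 4, -4.2) 1 / 2 [0.0, 0.0, 0.55] [0.0, 0.0, 0.0] rows>=1.3
(433.5, 114.4, 4, -4.2) 2 / 2 [0.0, 0.0, 0.55] [0.0, 0.0, 0.0] rows>=1.3
wrist
white (314, 243) mean [428.2 115.1] c [432.2 114.8] L112 W27 yaw -4.1 n7036
white (13, 280) mean [437.4 -84.2] c [434.6 -87.2] L46 W25 yaw -0.5 n1728
black (294, 362) mean [522.9  92.7] c [522.8  92. ] L149 W4 yaw -84.1 n709
black (289, 400) mean [557.6  85.5] c [561.4  84.7] L53 W40 yaw 6.1 n2508
black (209, 407) mean [559.  23.] c [567.4  20.4] L52 W24 yaw 7.0 n801
black (109, 459) mean [605.1 -68.5] c [604.8 -68.9] L20 W11 yaw -83.4 n219
black (115, 474) mean [621.3 -67.1] c [621.7 -67.7] L19 W11 yaw -85.4 n213
line (111, 467) mean [613.1 -68.6] c [613.1 -68.7] L19 W4 yaw -84
[... 1160 characters left out ...]
8.4] c [681.5  -7.7] L28 W2 yaw -83.5 n16
line (211, 167) mean [662.2 173.1] c [662.1 173. ] L16 W2 yaw -82.7 n9
line (401, 184) mean [ 627.2 -194.5] c [ 628.8 -194.5] L61 W12 yaw 6.2 n156
line (409, 179) mean [ 638.5 -211. ] c [ 639.1 -211. ] L40 W4 yaw 6.0 n37
line (369, 187) mean [ 622.6 -133.2] c [ 622.4 -133. ] L39 W6 yaw -83.1 n60
line (50, 191) mean [614.8 481.9] c [614.3 483.8] L34 W10 yaw -52.4 n55
line (330, 191) mean [614.6 -59.7] c [614.5 -59.2] L40 W6 yaw -83.5 n59
line (283, 199) mean [598.5  30.5] c [598.6  30.4] L18 W2 yaw 8.8 n10
line (410, 196) mean [ 603.7 -212.4] c [ 603.2 -212.8] L11 W5 yaw -44.9 n16
line (254, 199) mean [599.   87.4] c [598.8  87.5] L39 W6 yaw -83.5 n58
```

The placed 92 strip, corrected for its height, sits within 0.5 mm of mark 2. I grasp the 114.

```bash
python3 -m inch '[[0.007,0,0.3,0,0,0],[0.007,0,0.6,0,0,0],[0.007,0,0.85,0,0,0],[0.007,0,0.85,0,0,0]]'
python3 -m inch '[[0,0,0.1,0,0,0],[0,0,0.2,0,0,0],[0,0,0.21,0,0,0],[0,0,0.21,0,0,0],[0,0,0.21,0,0,0]]'
python3 -m inch '[[0,0,0,0,0,0],[0,0,0,0,0,0],[0,0,0,0,0,0],[0,0,0,0,0,0],[0,0,0,0,0,0],[0,0,0,0,0,0],[0,0,0,0,0,0],[0,0,0,0,0,0]]' 1 60
python3 - <<'E'
from h import *
s=sensors.state();x,y,z=np.array(s['eef_pos'])*1000
plan([(x,y,z+80,-4.2),(x+164.4,87.3,z+60,6.15),(x+164.4,87.3,z+16,6.15)],(x,y,z,-4.2))
E
```

```text
time: 8.12
eef_pos: [0.4281, 0.1141, 0.0216]
ee_rot: [-0.004, 0.037, 0.999, -0.001]
ft_force: [-0.5, -0.4, -0.1]
width: 0.0854
grasp_force: 0.0
time: 8.53
eef_pos: [0.4331, 0.115, 0.0055]
ee_rot: [0.001, 0.036, 0.999, 0.0]
ft_force: [0.0, 0.3, 0.4]
width: 0.0854
grasp_force: 0.0
time: 9.2
eef_pos: [0.4328, 0.115, 0.0052]
ee_rot: [0.001, 0.036, 0.999, 0.0]
ft_force: [0.7, -0.2, 4.6]
width: 0.0267
grasp_force: 60.6
(np.float64(432.83998441602097), np.float64(115.01786414913134), np.float64(85.1645821747614), -4.2) 1 / 1 [0.0, 0.0, -0.8] [0.0, 0.0, 0.0] rows>=1.9
(np.float64(597.239984416021), 87.3, np.float64(65.1645821747614), 6.15) 1 / 2 [-0.83, -0.078, 0.1] [0.0, 0.0, -0.045] rows>=2.0
(np.float64(597.239984416021), 87.3, np.float64(65.1645821747614), 6.15) 2 / 2 [-0.82, -0.153, 0.1] [0.0, 0.0, -0.045] rows>=2.0
(np.float64(597.239984416021), 87.3, np.float64(21.1645821747614), 6.15) 1 / 1 [0.0, 0.0, 0.44] [0.0, 0.0, 0.0] rows>=1.1
```

```bash
python3 -m inch '[[0,0,-0.3,0,0,0],[0,0,-0.6,0,0,0],[0,0,-0.8,0,0,0],[0,0,-0.8,0,0,0]]'
python3 -m inch '[[-0.3,-0.026,0.03,0,0,-0.015],[-0.6,-0.052,0.06,0,0,-0.03],[-0.83,-0.078,0.1,0,0,-0.045],[-0.83,-0.078,0.1,0,0,-0.045]]'
python3 -m inch '[[-0.3,-0.05,0.03,0,0,-0.015],[-0.6,-0.1,0.06,0,0,-0.03],[-0.82,-0.153,0.1,0,0,-0.045],[-0.82,-0.153,0.1,0,0,-0.045],[-0.82,-0.153,0.1,0,0,-0.045],[-0.82,-0.153,0.1,0,0,-0.045]]'
python3 -m inch '[[0,0,0.15,0,0,0],[0,0,0.3,0,0,0],[0,0,0.35,0,0,0],[0,0,0.35,0,0,0],[0,0,0.4,0,0,0],[0,0,0.425,0,0,0],[0,0,0.425,0,0,0],[0,0,0.425,0,0,0],[0,0,0.425,0,0,0]]'
python3 - <<'E'
from h import *
plan([(597.2,87.3,21,6.15)])
E
```

```text
time: 9.53
eef_pos: [0.4356, 0.1154, 0.0885]
ee_rot: [0.004, 0.036, 0.999, 0.001]
ft_force: [1.5, 0.5, 0.2]
width: 0.0268
grasp_force: 60.0
time: 9.87
eef_pos: [0.519, 0.1003, 0.0738]
ee_rot: [0.002, -0.008, 1.0, -0.0]
ft_force: [0.1, -0.5, -0.4]
width: 0.027
grasp_force: 60.0
time: 10.37
eef_pos: [0.5945, 0.0873, 0.0633]
ee_rot: [-0.002, -0.053, 0.999, 0.0]
ft_force: [0.1, 0.2, -1.3]
width: 0.0267
grasp_force: 60.0
time: 11.12
eef_pos: [0.5971, 0.0873, 0.0227]
ee_rot: [0.0, -0.054, 0.999, 0.0]
ft_force: [0.9, -0.1, -0.6]
width: 0.027
grasp_force: 60.0
(597.2, 87.3, 21, 6.15) 1 / 1 [-0.001, 0.0, 0.017] [-0.0, 0.0, -0.0] rows>=0.0
```

```bash
python3 -m inch '[[0,0,0.01,0,0,0],[0,0,0.018,0,0,0],[0,0,0.018,0,0,0],[0,0,0.018,0,0,0]]'
python3 -m inch '[[0,0,0,0,0,0],[0,0,0,0,0,0],[0,0,0,0,0,0],[0,0,0,0,0,0]]' 0.45
python3 -m inch '[[0,0,-0.2,0,0,0],[0,0,-0.5,0,0,0],[0,0,-0.8,0,0,0],[0,0,-0.9,0,0,0],[0,0,-0.9,0,0,0]]'
python3 - <<'E'
from h import *
plan([(435.3,-89.1,110,0)],(597.1,87.3,111,6.15))
E
```

```text
time: 11.45
eef_pos: [0.5972, 0.0872, 0.0212]
ee_rot: [0.001, -0.054, 0.999, -0.0]
ft_force: [-0.6, -0.2, 5.7]
width: 0.027
grasp_force: 60.7
time: 11.78
eef_pos: [0.5964, 0.0872, 0.0201]
ee_rot: [-0.0, -0.054, 0.999, 0.0]
ft_force: [0.0, 0.4, -0.3]
width: 0.0468
grasp_force: 0.0
time: 12.2
eef_pos: [0.5997, 0.0874, 0.1139]
ee_rot: [0.004, -0.054, 0.999, -0.0]
ft_force: [1.3, 0.4, -0.6]
width: 0.0469
grasp_force: 0.0
(435.3, -89.1, 110, 0) 1 / 2 [0.899, -0.79, 0.005] [0.0, 0.0, 0.027] rows>=2.9
(435.3, -89.1, 110, 0) 2 / 2 [0.855, -0.837, 0.005] [0.0, 0.0, 0.027] rows>=2.9
```

```bash
python3 -m inch '[[0.27,-0.25,0,0,0,0.008],[0.54,-0.5,0,0,0,0.016],[0.8,-0.72,0,0,0,0.027],[0.899,-0.79,0.005,0,0,0.027],[0.899,-0.79,0.005,0,0,0.027]]' 0
python3 -m inch '[[0.27,-0.25,0,0,0,0.008],[0.54,-0.5,0,0,0,0.016],[0.8,-0.75,0,0,0,0.027],[0.855,-0.837,0.005,0,0,0.027],[0.855,-0.837,0.005,0,0,0.027],[0.855,-0.837,0.005,0,0,0.027],[0.855,-0.837,0.005,0,0,0.027],[0.855,-0.837,0.005,0,0,0.027]]'
python3 - <<'E'
from h import *
plan([(435.3,-89.1,110,0)])
p=optics.read_camera('wrist');show(p)
E
```

```text
time: 12.62
eef_pos: [0.5115, -0.0021, 0.1076]
ee_rot: [-0.003, -0.025, 1.0, 0.0]
ft_force: [-1.2, -0.2, -0.6]
width: 0.0852
grasp_force: 0.0
time: 13.28
eef_pos: [0.4361, -0.0884, 0.1094]
ee_rot: [0.0, -0.0, 1.0, 0.0]
ft_force: [0.8, -0.1, 0.4]
width: 0.0856
grasp_force: 0.0
(435.3, -89.1, 110, 0) 1 / 1 [0.008, -0.007, -0.006] [0.0, 0.0, 0.0] rows>=0.0
white (313, 251) mean [433.6 -89.1] c [434.3 -89. ] L46 W27 yaw -1.0 n2924
white (8, 350) mean [ 505.9 -301. ] c [ 503.2 -297.2] L42 W18 yaw -14.2 n728
white (540, 472) mean [616.1  89.2] c [615.2  87.3] L22 W8 yaw 30.7 n136
black (568, 357) mean [521.3 101.2] c [521.  100.5] L104 W5 yaw -83.5 n568
black (308, 381) mean [542.  -92.9] c [541.5 -93.6] L181 W5 yaw -83.8 n901
black (542, 375) mean [537.3  84.9] c [537.4  84.3] L32 W7 yaw -87.0 n274
black (422, 403) mean [562.4  -4.2] c [5.699e+02 3.000e-01] L53 W21 yaw 5.9 n732
black (345, 406) mean [566.1 -64.1] c [567. -64.] L40 W34 yaw -84.3 n1715
black (250, 413) mean [ 571.9 -138.6] c [ 575.6 -136.8] L40 W35 yaw -83.7 n1441
black (509, 468) mean [628.2  73.6] c [625.5  73.3] L28 W8 yaw 0.0 n179
```

```bash
python3 -m inch '[[0.008,-0.007,0.3,0,0,0],[0.008,-0.007,0.6,0,0,0],[0.008,-0.007,0.85,0,0,0],[0.008,-0.007,0.85,0,0,0]]'
python3 -m inch '[[0,0,0.1,0,0,0],[0,0,0.19,0,0,0],[0,0,0.2,0,0,0],[0,0,0.2,0,0,0],[0,0,0.2,0,0,0]]'
python3 -m inch '[[0,0,0,0,0,0],[0,0,0,0,0,0],[0,0,0,0,0,0],[0,0,0,0,0,0],[0,0,0,0,0,0],[0,0,0,0,0,0],[0,0,0,0,0,0],[0,0,0,0,0,0]]' 1 60
python3 - <<'E'
from h import *
s=sensors.state();x,y,z=np.array(s['eef_pos'])*1000
plan([(x,y,z+80,0),(x+186,-132.8,z+60,6.15),(x+186,-132.8,z+16,6.15)],(x,y,z,0))
E
```

```text
time: 13.67
eef_pos: [0.4303, -0.0876, 0.0204]
ee_rot: [-0.004, -0.0, 1.0, 0.002]
ft_force: [-1.2, 0.0, -0.1]
width: 0.0856
grasp_force: 0.0
time: 14.08
eef_pos: [0.4349, -0.09, 0.0052]
ee_rot: [0.001, 0.0, 1.0, -0.0]
ft_force: [-0.2, 0.2, -0.2]
width: 0.0853
grasp_force: 0.0
time: 14.75
eef_pos: [0.4346, -0.09, 0.0048]
ee_rot: [0.001, 0.0, 1.0, -0.0]
ft_force: [0.2, 1.4, 4.4]
width: 0.0269
grasp_force: 60.4
(np.float64(434.6255631974298), np.float64(-90.01543585349329), np.float64(84.84648388131191), 0) 1 / 1 [0.0, 0.0, -0.8] [0.0, 0.0, 0.0] rows>=1.9
(np.float64(620.6255631974298), -132.8, np.float64(64.84648388131191), 6.15) 1 / 2 [-0.93, -0.214, 0.1] [0.0, 0.0, -0.027] rows>=2.3
(np.float64(620.6255631974298), -132.8, np.float64(64.84648388131191), 6.15) 2 / 2 [-0.917, -0.264, 0.1] [0.0, 0.0, -0.027] rows>=2.3
(np.float64(620.6255631974298), -132.8, np.float64(20.84648388131191), 6.15) 1 / 1 [0.0, 0.0, 0.44] [0.0, 0.0, 0.0] rows>=1.1
```

```bash
python3 -m inch '[[0,0,-0.3,0,0,0],[0,0,-0.6,0,0,0],[0,0,-0.8,0,0,0],[0,0,-0.8,0,0,0]]'
python3 -m inch '[[-0.3,-0.07,0.03,0,0,-0.01],[-0.6,-0.14,0.06,0,0,-0.02],[-0.93,-0.214,0.1,0,0,-0.027],[-0.93,-0.214,0.1,0,0,-0.027]]'
python3 -m inch '[[-0.3,-0.09,0.03,0,0,-0.01],[-0.6,-0.18,0.06,0,0,-0.02],[-0.917,-0.264,0.1,0,0,-0.027],[-0.917,-0.264,0.1,0,0,-0.027],[-0.917,-0.264,0.1,0,0,-0.027],[-0.917,-0.264,0.1,0,0,-0.027]]'
python3 -m inch '[[0,0,0.15,0,0,0],[0,0,0.3,0,0,0],[0,0,0.35,0,0,0],[0,0,0.35,0,0,0],[0,0,0.4,0,0,0],[0,0,0.425,0,0,0],[0,0,0.425,0,0,0],[0,0,0.425,0,0,0],[0,0,0.425,0,0,0]]'
python3 - <<'E'
from h import *
plan([(620.6,-132.8,20.8,6.15)])
E
```

```text
time: 15.08
eef_pos: [0.4372, -0.0909, 0.0882]
ee_rot: [0.004, 0.0, 1.0, -0.001]
ft_force: [0.9, -0.3, 0.0]
width: 0.0269
grasp_force: 59.9
time: 15.42
eef_pos: [0.533, -0.1131, 0.0735]
ee_rot: [0.003, -0.027, 1.0, -0.001]
ft_force: [1.0, -0.8, 0.3]
width: 0.027
grasp_force: 59.9
time: 15.92
eef_pos: [0.6182, -0.1322, 0.0628]
ee_rot: [-0.002, -0.054, 0.999, 0.001]
ft_force: [-0.5, -0.2, -0.4]
width: 0.0272
grasp_force: 59.9
time: 16.67
eef_pos: [0.6204, -0.1329, 0.0225]
ee_rot: [0.0, -0.054, 0.999, -0.0]
ft_force: [-0.3, 0.0, -0.3]
width: 0.0271
grasp_force: 59.9
(620.6, -132.8, 20.8, 6.15) 1 / 1 [-0.002, 0.0, 0.017] [-0.0, 0.0, -0.0] rows>=0.0
```

```bash
python3 -m inch '[[-0.002,0,0.01,0,0,0],[-0.002,0,0.018,0,0,0],[-0.002,0,0.018,0,0,0],[-0.002,0,0.018,0,0,0]]'
python3 -m inch '[[0,0,0,0,0,0],[0,0,0,0,0,0],[0,0,0,0,0,0],[0,0,0,0,0,0]]' 0.45
python3 -m inch '[[0,0,-0.2,0,0,0],[0,0,-0.5,0,0,0],[0,0,-0.8,0,0,0],[0,0,-0.9,0,0,0],[0,0,-0.9,0,0,0]]'
python3 - <<'E'
from h import *
plan([(488.3,-313.8,110,14.6)],(620.6,-132.8,111,6.15))
E
```

```text
time: 17.0
eef_pos: [0.6208, -0.1329, 0.0209]
ee_rot: [0.001, -0.054, 0.999, -0.0]
ft_force: [-1.1, 0.9, 4.8]
width: 0.0271
grasp_force: 60.5
time: 17.33
eef_pos: [0.6198, -0.1326, 0.0197]
ee_rot: [-0.0, -0.054, 0.999, 0.0]
ft_force: [0.3, 0.8, -0.3]
width: 0.0474
grasp_force: 0.0
time: 17.75
eef_pos: [0.6231, -0.1336, 0.1138]
ee_rot: [0.003, -0.054, 0.999, -0.001]
ft_force: [0.0, -0.2, 0.5]
width: 0.0471
grasp_force: 0.0
(488.3, -313.8, 110, 14.6) 1 / 2 [0.755, -0.829, 0.005] [0.0, 0.0, -0.037] rows>=2.7
(488.3, -313.8, 110, 14.6) 2 / 2 [0.814, -0.771, 0.005] [0.0, 0.0, -0.037] rows>=2.7
```

```bash
python3 -m inch '[[0.25,-0.27,0,0,0,-0.012],[0.5,-0.55,0,0,0,-0.025],[0.755,-0.829,0.005,0,0,-0.037],[0.755,-0.829,0.005,0,0,-0.037],[0.755,-0.829,0.005,0,0,-0.037]]' 0
python3 -m inch '[[0.27,-0.25,0,0,0,-0.012],[0.54,-0.5,0,0,0,-0.025],[0.814,-0.771,0.005,0,0,-0.037],[0.814,-0.771,0.005,0,0,-0.037],[0.814,-0.771,0.005,0,0,-0.037],[0.814,-0.771,0.005,0,0,-0.037],[0.814,-0.771,0.005,0,0,-0.037],[0.814,-0.771,0.005,0,0,-0.037]]'
python3 - <<'E'
from h import *
plan([(488.3,-313.8,110,14.6)])
p=optics.read_camera('wrist');show(p)
E
```

```text
time: 18.17
eef_pos: [0.5517, -0.2239, 0.1076]
ee_rot: [-0.001, -0.089, 0.996, 0.001]
ft_force: [0.0, -0.0, 0.5]
width: 0.0855
grasp_force: 0.0
time: 18.83
eef_pos: [0.4886, -0.3123, 0.1087]
ee_rot: [-0.0, -0.128, 0.992, 0.0]
ft_force: [-0.1, -0.4, 1.0]
width: 0.0858
grasp_force: 0.0
(488.3, -313.8, 110, 14.6) 1 / 1 [0.007, -0.014, -0.013] [0.0, -0.0, 0.001] rows>=0.0
white (312, 250) mean [ 486.1 -313.9] c [ 487.5 -313.6] L68 W27 yaw 14.6 n4318
white (516, 470) mean [ 620.1 -114.6] c [ 620.5 -114.4] L19 W19 yaw 6.9 n423
black (395, 381) mean [ 575.2 -225.7] c [ 582.2 -227.4] L62 W22 yaw -15.6 n301
black (538, 379) mean [ 546.3 -120.9] c [ 546.3 -121.4] L26 W4 yaw -84.0 n119
black (619, 390) mean [539.5 -56.8] c [540.  -57.8] L35 W5 yaw -83.0 n152
black (401, 421) mean [ 609.6 -209.5] c [ 609.6 -209.4] L8 W6 yaw 37.6 n66
black (541, 475) mean [632. -78.] c [631.9 -79.9] L16 W8 yaw 46.0 n81
line (399, 423) mean [ 612.4 -210.2] c [ 612.1 -210.1] L28 W10 yaw 5.7 n251
line (420, 418) mean [ 602.6 -195.4] c [ 602.9 -193.9] L19 W8 yaw 35.5 n125
```

```bash
python3 -m inch '[[0.007,-0.014,0.3,0,0,0],[0.007,-0.014,0.6,0,0,0],[0.007,-0.014,0.84,0,0,0],[0.007,-0.014,0.84,0,0,0]]'
python3 -m inch '[[0,0,0.1,0,0,0],[0,0,0.19,0,0,0],[0,0,0.2,0,0,0],[0,0,0.2,0,0,0],[0,0,0.2,0,0,0]]'
python3 -m inch '[[0,0,0,0,0,0],[0,0,0,0,0,0],[0,0,0,0,0,0],[0,0,0,0,0,0],[0,0,0,0,0,0],[0,0,0,0,0,0],[0,0,0,0,0,0],[0,0,0,0,0,0]]' 1 60
python3 - <<'E'
from h import *
s=sensors.state();x,y,z=np.array(s['eef_pos'])*1000
plan([(x,y,z+98,14.6),(x+125.1,-59.2,z+70,6.15),(x+125.1,-59.2,z+16,6.15)],(x,y,z,14.6))
E
```

```text
time: 19.22
eef_pos: [0.4843, -0.3114, 0.0202]
ee_rot: [-0.003, -0.128, 0.992, 0.004]
ft_force: [-0.6, 0.5, -0.8]
width: 0.0852
grasp_force: 0.0
time: 19.63
eef_pos: [0.4883, -0.3158, 0.0061]
ee_rot: [0.001, -0.127, 0.992, -0.001]
ft_force: [0.9, -0.7, -0.5]
width: 0.0854
grasp_force: 0.0
time: 20.3
eef_pos: [0.4879, -0.3156, 0.0056]
ee_rot: [0.0, -0.127, 0.992, -0.0]
ft_force: [0.0, -0.8, 3.5]
width: 0.0272
grasp_force: 60.3
(np.float64(487.90389885203285), np.float64(-315.62322757212945), np.float64(103.58474918926541), 14.6) 1 / 1 [0.0, 0.0, -0.98] [0.0, 0.0, 0.0] rows>=2.4
(np.float64(613.0038988520329), -59.2, np.float64(75.58474918926541), 6.15) 1 / 3 [-0.619, 0.722, 0.093] [0.0, 0.0, 0.025] rows>=2.3
(np.float64(613.0038988520329), -59.2, np.float64(75.58474918926541), 6.15) 2 / 3 [-0.583, 0.752, 0.093] [0.0, 0.0, 0.025] rows>=2.3
(np.float64(613.0038988520329), -59.2, np.float64(75.58474918926541), 6.15) 3 / 3 [-0.545, 0.779, 0.093] [0.0, 0.0, 0.025] rows>=2.3
(np.float64(613.0038988520329), -59.2, np.float64(21.584749189265402), 6.15) 1 / 1 [0.0, 0.0, 0.54] [0.0, 0.0, 0.0] rows>=1.3
```

```bash
python3 -m inch '[[0,0,-0.3,0,0,0],[0,0,-0.6,0,0,0],[0,0,-0.9,0,0,0],[0,0,-0.98,0,0,0],[0,0,-0.98,0,0,0]]'
python3 -m inch '[[-0.2,0.24,0.03,0,0,0.008],[-0.4,0.48,0.06,0,0,0.016],[-0.619,0.722,0.093,0,0,0.025],[-0.619,0.722,0.093,0,0,0.025]]'
python3 -m inch '[[-0.2,0.25,0.03,0,0,0.008],[-0.4,0.5,0.06,0,0,0.016],[-0.583,0.752,0.093,0,0,0.025],[-0.583,0.752,0.093,0,0,0.025]]'
python3 -m inch '[[-0.2,0.26,0.03,0,0,0.008],[-0.4,0.52,0.06,0,0,0.016],[-0.545,0.779,0.093,0,0,0.025],[-0.545,0.779,0.093,0,0,0.025],[-0.545,0.779,0.093,0,0,0.025],[-0.545,0.779,0.093,0,0,0.025]]'
python3 -m inch '[[0,0,0.15,0,0,0],[0,0,0.3,0,0,0],[0,0,0.44,0,0,0],[0,0,0.44,0,0,0],[0,0,0.5,0,0,0],[0,0,0.525,0,0,0],[0,0,0.525,0,0,0],[0,0,0.525,0,0,0],[0,0,0.525,0,0,0]]'
python3 - <<'E'
from h import *
plan([(613,-59.2,21.6,6.15)])
E
```

```text
time: 20.72
eef_pos: [0.4894, -0.3168, 0.1061]
ee_rot: [0.002, -0.127, 0.992, -0.002]
ft_force: [0.2, 0.2, -0.7]
width: 0.0267
grasp_force: 59.9
time: 21.05
eef_pos: [0.5285, -0.2243, 0.0908]
ee_rot: [-0.002, -0.105, 0.995, 0.003]
ft_force: [0.5, -0.8, -0.4]
width: 0.027
grasp_force: 59.9
time: 21.38
eef_pos: [0.5705, -0.1397, 0.0818]
ee_rot: [-0.001, -0.08, 0.997, 0.002]
ft_force: [0.3, -0.4, -0.9]
width: 0.0268
grasp_force: 59.8
time: 21.88
eef_pos: [0.6114, -0.0595, 0.0739]
ee_rot: [-0.001, -0.053, 0.999, -0.0]
ft_force: [-0.5, 0.2, -1.4]
width: 0.0269
grasp_force: 59.9
time: 22.63
eef_pos: [0.6133, -0.0591, 0.0235]
ee_rot: [0.001, -0.053, 0.999, -0.0]
ft_force: [0.4, -0.0, 0.1]
width: 0.0265
grasp_force: 59.8
(613, -59.2, 21.6, 6.15) 1 / 1 [0.003, -0.0, 0.019] [-0.0, 0.001, -0.001] rows>=0.0
```

Then I lower, release, rise, back off toward the robot and check.

```bash
python3 -m inch '[[0.002,0,0.01,0,0,0],[0.002,0,0.02,0,0,0],[0.002,0,0.02,0,0,0],[0.002,0,0.02,0,0,0]]'
python3 -m inch '[[0,0,0,0,0,0],[0,0,0,0,0,0],[0,0,0,0,0,0],[0,0,0,0,0,0]]' 0.45
python3 -m inch '[[0,0,-0.2,0,0,0],[0,0,-0.5,0,0,0],[0,0,-0.8,0,0,0],[0,0,-0.95,0,0,0],[0,0,-0.95,0,0,0]]'
python3 -m inch '[[0.3,-0.2,0,0,0,0],[0.6,-0.5,0,0,0,0],[0.95,-0.8,0,0,0,0],[0.95,-0.95,0,0,0,0],[0.95,-0.95,0,0,0,0]]'
python3 -m inch '[[0.3,-0.2,0,0,0,0],[0.6,-0.5,0,0,0,0],[0.95,-0.8,0,0,0,0],[0.95,-0.95,0,0,0,0],[0.95,-0.95,0,0,0,0],[0.95,-0.95,0,0,0,0]]'
cat >> h.py <<'E'
M=np.array([[597.8,87.4],[605.6,14.8],[613.5,-59.0],[621.5,-132.7]])
def check():
    for n,Mc in [('top',[[598.9,87.6],[606.7,14],[614.6,-59.4],[622.4,-133]]),('side',[[596.7,87.1],[604.5,15.45],[612.4,-58],[620.5,-132.5]])]:
        p=optics.read_camera(n);w=world(p);z=w[...,2];hsv=cv2.cvtColor(p['pixels'],cv2.COLOR_RGB2HSV)
        m=(hsv[...,1]<70)&(hsv[...,2]>100)&(z>.040)&(z<.055)&(abs(w[...,0]-.61)<.08)&(abs(w[...,1]+.02)<.19)
        for b in blobs(p,m,.046,150):
            i=np.argmin(abs(np.array(Mc)[:,1]-b['c'][1]));d=b['c']-Mc[i]
            a=np.radians(6.15);print(n,'rest',i+1,'L%.0f W%.0f yaw %.1f'%(b['L'],b['W'],b['yaw']),'along %.1f across %.1f'%(d@[np.cos(a),np.sin(a)],d@[-np.sin(a),np.cos(a)]))
        cv2.imwrite(f'pics/{n}_{p["shot"]}.png',p['pixels'][:,:,::-1]);print(f'pics/{n}_{p["shot"]}.png')
        if n=='top': cv2.imwrite('pics/fin.png',cv2.resize(p['pixels'][130:260,190:440,::-1],None,fx=3,fy=3,interpolation=cv2.INTER_CUBIC))
E
python3 -c "
from h import *
check()"
```

```text
time: 22.97
eef_pos: [0.6131, -0.059, 0.0216]
ee_rot: [0.001, -0.053, 0.999, -0.0]
ft_force: [-2.4, 0.2, 5.2]
width: 0.027
grasp_force: 60.4
time: 23.3
eef_pos: [0.6122, -0.0588, 0.0203]
ee_rot: [-0.0, -0.053, 0.999, 0.0]
ft_force: [-0.7, -0.0, -0.0]
width: 0.0468
grasp_force: 0.0
time: 23.72
eef_pos: [0.6159, -0.0595, 0.1203]
ee_rot: [0.004, -0.053, 0.999, -0.001]
ft_force: [-0.5, 0.1, 0.3]
width: 0.0468
grasp_force: 0.0
time: 24.13
eef_pos: [0.5256, -0.1659, 0.1143]
ee_rot: [-0.001, -0.05, 0.999, -0.0]
ft_force: [-0.3, -0.3, -0.7]
width: 0.0471
grasp_force: 0.0
time: 24.63
eef_pos: [0.4436, -0.2679, 0.1151]
ee_rot: [0.0, -0.052, 0.999, 0.001]
ft_force: [0.1, 0.3, 0.5]
width: 0.0468
grasp_force: 0.0
top rest 1 L114 W28 yaw 6.1 along 0.5 across -0.7
top rest 2 L92 W28 yaw 6.5 along 0.2 across 0.4
top rest 3 L70 W28 yaw 6.1 along 0.8 across 0.0
top rest 4 L48 W28 yaw 6.2 along 0.7 across -0.3
pics/top_12.png
side rest 1 L70 W27 yaw 8.0 along 22.8 across 1.9
side rest 2 L90 W27 yaw 6.6 along 0.8 across 0.7
side rest 3 L68 W27 yaw 6.7 along 1.4 across 0.7
side rest 4 L46 W26 yaw 5.9 along 1.1 across 1.0
pics/side_13.png
```

View pics/fin.png

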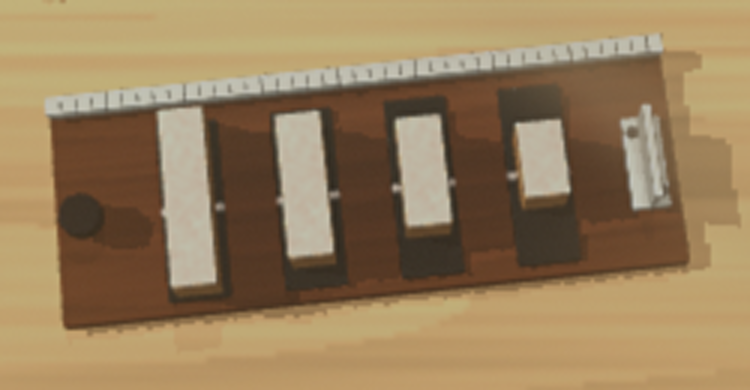

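The picture shows all four strips flat with the white face up, one on each rest. The order is 114 by the knob at (190,200), then 92 (303,190), 70 (424,172) and 48 by the stop (542,160). The top view puts each within 1 mm of its rest's centre. The side view agrees within 1.5 mm for three of them; its reading on rest 1 covers only part of the strip, so I don't use it. The arm is clear, so I hand the job in.

```bash
python3 -c "
from cell import ctrl
print(ctrl.job_done())"
```

```text
the job is handed in; nothing more can be done
None
```

The job is handed in at about 25 s: all four strips lie flat, white face up, on their rests in order of length (48 by the stop, then 70, 92 and 114), each within about 1 mm of centre by the top camera.

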